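# Cap the topped-up buffer bottle

## Task

Of the three square buffer bottles in the caddy, the one whose captive cap hangs open on its strap has just been topped up. Swing that cap over onto the neck, find the thread by turning it under light pressure, and screw it clockwise until it is hand-tight and stays sealed when you let go. Leave everything else on the bench where it is.

Things in the scene. Friction and masses are not known exactly. Their poses are not given: they have to be found in the camera images.
- caddy: grey sheet-metal caddy fixed to the bench, 106 mm deep (x), 334 mm long (y), 48 mm high, origin under its centre. Three identical square white bottles, 92 mm wide, stand fixed in it side by side, 110 mm apart along y; two have their caps screwed on, the third (any of the three places) is the open one
- rim: mouth of the open bottle, 154 mm above the table: round rim 42 mm wide. Origin at the centre of the mouth on the neck axis, z up, x pointing from the neck to the strap pivot (away from the robot but for the caddy's yaw). A collar 53 mm wide sits 17 to 22 mm below the rim
- neck: threaded neck below that rim (same origin and axes): three evenly spaced thread starts of 75 degrees each, 3 mm thick, 3 mm below the rim, right-handed. The cap's lugs pass down only through the gaps between them; a stop ends each start
- cap: captive cap of the open bottle: ribbed, white, round, 56 mm in diameter, 15 mm high; origin on its axis half-way up, z towards its top. Turns freely in the strap (drag 0.05 N m). Three lugs inside its skirt cannot be seen and their angle is not known. Seated, its top is 3.5 mm above the rim
- stud_tip (a point): top of the 13 mm steel stud standing 23.5 mm out of the middle of the cap's top and through the strap's eye. The cap, pressed lightly (a few newtons) and turned clockwise from above, drops onto the rim within a third of a turn, turns easily up to a quarter more, then grips and tightens over about 35 degrees to a stop; 0.4 N m is hand-tight. If it jams askew, turn back and retry
- strap_pivot (a point): centre of the strap's pivot pin, which is level and lies along the rim's y axis, 44 mm from the neck axis on its +x side and 4 mm below the rim. The strap, 13 mm wide, rises 24 mm at the pivot and runs, 5 mm thick, over the cap to a 19 mm eye on the cap's axis; with the strap level and the cap up against it the cap's top is 17.7 mm above the pin
- strap (a joint): angle of the cap's strap, rad: 0 = level over the mouth, cap on the neck axis (end stop); 1.6 to 2.1 at the start, the cap standing on edge behind the neck, open side to the neck, leaning away. Stiff hinge: stays where it is left, moves at about 0.035 N m (under 1 N at the cap)
- cap_drop (a joint): how far the cap has slid down along its axis from the strap, m: 0 = up against the strap, 0.002 to 0.006 = lugs resting on top of the threads (strap level), 0.0102 = liner just touching the rim, 0.0104 to 0.0109 = screwed tight
- tube_rack: bystander: white rack with small tubes, 60 x 170 x 38 mm, loose, origin under its centre
- well_plate: bystander: white well plate, 86 x 128 x 14 mm, loose, origin under its centre
- pipette: bystander: pipette lying on its side, 260 mm long, 28 mm thick, loose, origin under its middle
- beaker: bystander: glass beaker, 58 mm wide, 68 mm high, loose, close to the front of the caddy, origin under its centre
- reagent_jar: bystander: amber jar, 48 mm wide, 78 mm high, loose, close to the front of the caddy, origin under its centre
- timer: bystander: bench timer, 58 x 64 x 16 mm, loose, at the right end of the caddy, origin under its centre
- marker: bystander: marker pen, 130 mm long, 14 mm thick, loose, lying behind the caddy, origin under its middle

How it is judged:
At the end, for the whole second after the job is handed in: The strap lies level over the mouth (within 0.06 rad), the cap is down on the rim (slid down more than 9.8 mm), and with the hand off it still presses on the rim with more than 12 N, which only a tightened thread holds (hand-tight, about 0.2 N m or more) (value of joint strap below 0.06 rad and value of joint cap_drop above 0.0098 m and contact force between cap and rim above 12 N); the robot touches nothing.
It fails at once if a bystander on the bench is moved by more than 30 mm (distance of any of tube_rack, well_plate, pipette, beaker, reagent_jar, timer, marker from where it was at the start of the episode above 0.03 m).
It also fails if it takes over 72 s, if anything falls off the work surface, if the arm or the gripper's body presses on something with over 40 N, if the wrist force passes 120 N, or if a joint passes its speed limit or range.

## Robot

A 7-joint arm with a two-finger parallel gripper is mounted at the origin on the work surface. World frame = base frame: x ahead of the robot, y to its left, z up, the work surface at z = 0. Lengths are in m, angles in rad, forces in N, time in s.
With the tool pointing down it reaches from about 0.4 to 0.85 m from the base axis. Payload 4.4 kg.
Tool frame: the origin (TCP) lies at the very end of the fingers, on their centre line; the grasp point (between the pads) lies 19 mm behind it; z points along the fingers, y is the line along which they close (so a half turn about z gives the same grasp; the last joint's range is limited). The gripper opens to 94 mm and grips with 3 to 60 N. Pads are 16 mm wide; open, the fingers measure 119 mm over their backs; the gripper's body (75 mm by 177 mm) begins 78 mm behind the grasp point.
Start: joints at [-1.275, 0.628, 0.038, 1.517, -0.027, 0.996, -0.02], TCP at [0.23, 0.608, 0.205] pointing down, gripper open.
Joint ranges: [-3.06, 3.06], [-0.37, 2.12], [-1.25, 1.32], [0.18, 2.47], [-1.1, 4.24], [0.23, 1.98], [-2.94, 2.94]. Speed limits (rad/s): [2.57, 2.57, 3.14, 3.14, 3.14, 3.14, 3.14].

## Interface

Orientations are given as a 3x3 rotation matrix whose columns are the frame's x, y, z axes.
In Python, from rig import r, vision, workorder, models gives the robot as it stands.
- The arm moves only by the tool jog_arm, never from a script. Its argument "targets" is a list that holds one entry, the list of rows, each a list of 7 numbers: the shift along the tool's x, y, z scaled (see below), then the turn, a rotation vector about the tool's x, y, z scaled (see below), then the opening, from 0 (shut) to 1 (fully open). In form: [[[dx, dy, dz, rx, ry, rz, claw], ...]]. A call has exactly 5 rows; each row is the pose to reach, as a shift and turn from the pose commanded when the call began, along the tool's axes at that moment; what a row does not reach only later rows make up. The controller multiplies each number of a shift by 0.4 m and each number of a turn by pi/4 rad. A row lasts 1/12 s, in which the tool goes at most 41.7 mm and 7.16 degrees, less where a joint would pass 70% of its speed; a pose out of reach is approached as far as the arm can. A call with a number of a shift or a turn outside -1 to 1 is refused whole. A call with a gripper value outside its range is refused whole. The fingers move at their own pace and stop on an object; "grip_force" is the grip in N (left out, the last holds). Time passes only in rows, so rows that repeat a pose let the fingers close, or fill a call up. It gives the time, the measured TCP pose, the force, the opening and the grip force at its end, in the units of the state.
- r.observe(): the state, without advancing time (a new reading comes with each control period).
- vision.grab_frame(name): name is "scene" or "side" or "wrist"; returns the picture (400x640x3 uint8, red, green, blue); there is no depth.
- vision.camera_model(name): a dict with "vfov" (degrees; the focal length in pixels is half the picture's height over the tangent of half this angle, whatever the lens; pixels are square), "cx", "cy" (the principal point, pixels), "rvec" (rotation vector, rad) and "tvec" (3), from world to camera coordinates, as OpenCV has them; the wrist camera has in their place "tool_from_camera" (4x4, takes a point from camera to tool coordinates, whose origin is the TCP and whose axes are the flange's). Camera axes: x right, y down, z forward; pixel columns grow to the right and rows downward; lengths in m; the calibration is good to about 2 mm. The wrist camera is an equidistant fisheye: a pixel r from the principal point sees the ray r / f radians off the axis. A picture is of the moment at which its call begins: read the wrist's pose just before it. camera_model takes no time and is no camera call.
- workorder.finish_job(): hands the job in; it is judged then, once.
Trained networks look in the newest picture that a camera, given by its name, has taken for a name from the list of things; names that differ only in an ending like _2 or _b are one class to them, and where a whole thing is asked for, a point or a joint stands for the part that bears it (a point fixed in the world has none). Each returns a list of dicts, best first, with "confidence" (0 to 1); they miss things now and then, are a little off and sometimes report something else, mostly with a low value. They report only what shows in the picture. A call takes as long as a camera call.
- models.look_for(camera, target): "xyz" ([x, y, z] in m, in world coordinates, good to about 4 mm: the middle of the surface that is visible of it).
- models.outline_of(camera, target): "pixels" (400x640 bool, what is visible of it).
The state is a dict: "time_s": time; "joint_positions": joint angles; "dq": joint speeds; "effort": joint torques, N m; "ee_pos": TCP position; "ee_rot": TCP orientation; "contact_force": force on the tool from outside, world axes, zero at the start; "wrist_torque": the same for the moment, N m; "width": finger opening in m; "grasp_force": force on a finger pad.
Only numpy, scipy, OpenCV 4.12 (cv2) and the standard library are available. Lean on these libraries where they do the work, as an engineer would, in place of code of your own. Each camera call takes 0.05 s, during which the arm holds its last target. There are 200 camera calls.

## Working session

There is one attempt and no reset: what is moved stays moved. The work goes in short steps, Python scripts to look and compute and a tool call to move; the robot and the scene stay as the last step left them, time stands still between calls to the robot, and variables do not carry over. Pictures are saved under pics/ and viewed, at most 10 in all, crops included, and the job is handed in when it is done.

Besides the shell and the picture viewer there is one more tool, called after "Emit:" as a command line: name --argument value ..., lists and objects as JSON in quotes. jog_arm: Moves the arm, as the interface text tells. Its arguments: {"type":"object","properties":{"targets":{"type":"array","items":{"type":"array","items":{"type":"array","items":{"type":"number","minimum":-1,"maximum":1}}}},"grip_force":{"type":"number"}},"required":["targets"]}

```bash
ls; mkdir -p pics
python3 - <<'E'
from rig import r, vision, workorder, models
import cv2, numpy as np
s=r.observe(); print({k:np.round(v,3).tolist() for k,v in s.items()})
ims=[]
for c in ["scene","side"]:
    im=vision.grab_frame(c); cv2.imwrite(f"pics/{c}0.png",im[:,:,::-1]); 
    m=vision.camera_model(c); print(c,{k:np.round(v,4).tolist() for k,v in m.items()})
    for t in ["cap","rim","stud_tip","strap_pivot","caddy"]:
        o=models.look_for(c,t); print(t,[(np.round(x["xyz"],3).tolist(),round(x["confidence"],2)) for x in o[:3]])
print(vision.camera_model("wrist"))
print(r.observe()["time_s"])
E
```

```text
pics
{'time_s': 0.0, 'joint_positions': [-1.275, 0.629, 0.038, 1.518, -0.027, 0.996, -0.02], 'dq': [0.001, -0.001, 0.001, 0.001, 0.0, -0.001, 0.001], 'effort': [0.0, -54.974, 1.144, -18.663, -0.052, 0.024, 0.0], 'ee_pos': [0.23, 0.607, 0.205], 'ee_rot': [[-0.935, 0.354, -0.001], [0.354, 0.935, -0.002], [-0.0, -0.002, -1.0]], 'contact_force': [0.269, 0.033, 0.535], 'wrist_torque': [0.015, -0.032, -0.016], 'grasp_force': 0.0, 'width': 0.094}
scene {'vfov': 49.9736, 'cx': 319.5399, 'cy': 211.0284, 'rvec': [1.9586, 1.4674, -0.6229], 'tvec': [-0.1541, -0.2372, 1.5432]}
cap [([0.662, 0.042, 0.202], 0.78)]
rim [([0.663, 0.042, 0.198], 0.63), ([0.603, -0.054, 0.03], 0.36)]
stud_tip [([0.665, 0.045, 0.204], 0.65)]
strap_pivot [([0.625, 0.048, 0.114], 0.77), ([0.601, -0.052, 0.033], 0.31)]
caddy [([0.602, -0.052, 0.031], 0.92)]
side {'vfov': 42.5067, 'cx': 325.5396, 'cy': 198.1214, 'rvec': [0.5521, -2.8046, 0.9883], 'tvec': [0.4762, 0.2133, 1.5197]}
cap [([0.652, 0.05, 0.19], 0.81), ([0.447, -0.051, 0.054], 0.67), ([0.584, 0.061, 0.152], 0.32)]
rim []
stud_tip [([0.648, 0.05, 0.186], 0.83)]
strap_pivot [([0.581, 0.086, 0.119], 0.82)]
caddy [([0.534, 0.048, 0.028], 0.64)]
{'vfov': 65.70646984690485, 'cx': 322.6543238378277, 'cy': 198.8363911585603, 'tool_from_camera': array([[-8.47554520e-05, -9.63966535e-01, -2.66023518e-01,
         7.76667426e-02],
       [ 9.99999891e-01,  4.06392258e-05, -4.65862181e-04,
        -8.23779061e-04],
       [ 4.59886543e-04, -2.66023529e-01,  9.63966426e-01,
        -1.79610713e-01],
       [ 0.00000000e+00,  0.00000000e+00,  0.00000000e+00,
         1.00000000e+00]])}
0.6
```

View pics/scene0.png

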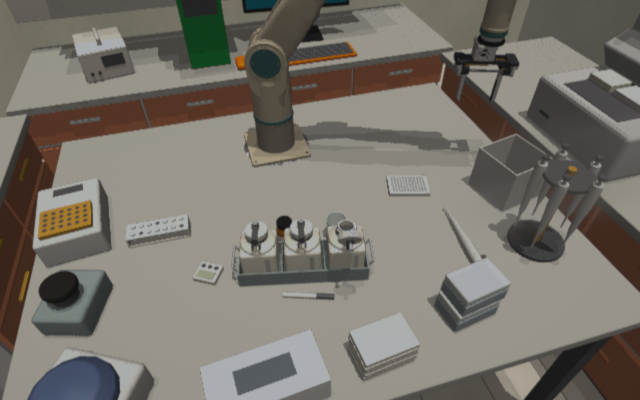

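View pics/side0.png

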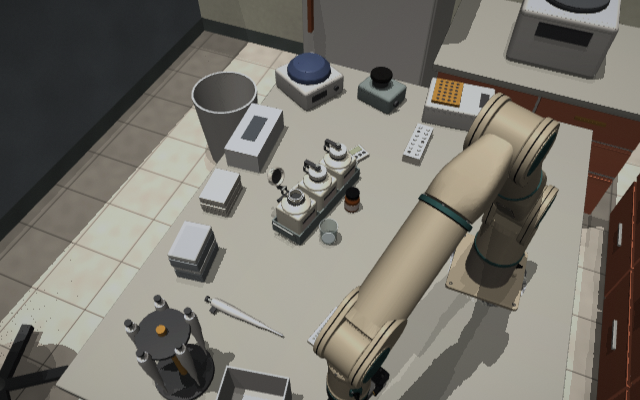

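The scene view is from behind the caddy, and the open bottle is at the +y end, around (347,235). In the side view its cap stands open at about (277,177), with the neck at about (295,200). I'll zoom in on both.

```bash
cat > h.py <<'E'
import numpy as np, cv2
from rig import r, vision, workorder, models
def P(c):
    m=vision.camera_model(c); R=cv2.Rodrigues(np.array(m["rvec"],float))[0]; t=np.array(m["tvec"],float)
    f=200/np.tan(np.radians(m["vfov"]/2)); K=np.array([[f,0,m["cx"]],[0,f,m["cy"]],[0,0,1]])
    return K@np.c_[R,t]
def proj(c,X):
    p=P(c)@np.r_[X,1]; return p[:2]/p[2]
def tri(a,b):
    X=cv2.triangulatePoints(P("scene"),P("side"),np.array(a,float),np.array(b,float))[:,0]; return X[:3]/X[3]
def onz(c,px,z):
    M=P(c); A=np.c_[M[:,0],M[:,1],M[:,2]*z+M[:,3]]; h=np.linalg.solve(A,np.r_[px,1]); return h[:2]/h[2]
E
python3 - <<'E'
from h import *
a=cv2.imread("pics/scene0.png")[200:300,225:385]; b=cv2.imread("pics/side0.png")[130:245,255:375]
a=cv2.resize(a,None,fx=5,fy=5,interpolation=cv2.INTER_CUBIC)
b=cv2.resize(b,None,fx=5,fy=5,interpolation=cv2.INTER_CUBIC)
cv2.imwrite("pics/a1.png",a); cv2.imwrite("pics/b1.png",b)
E
```

```text
(no output)
```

View pics/a1.png

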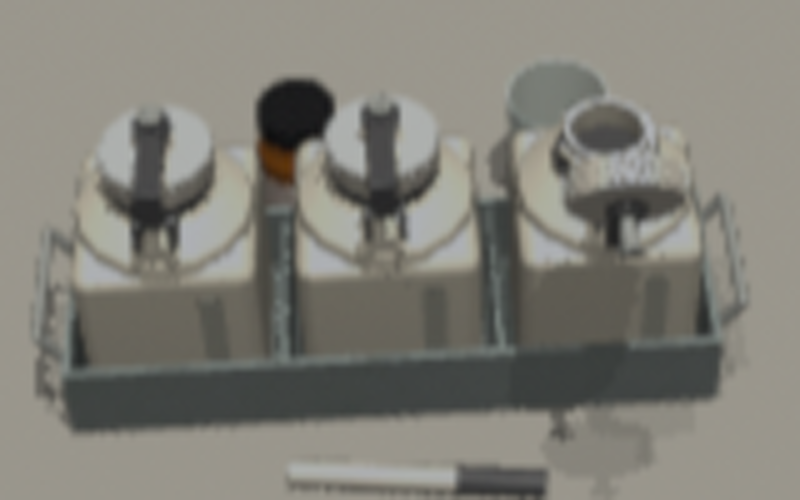

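View pics/b1.png

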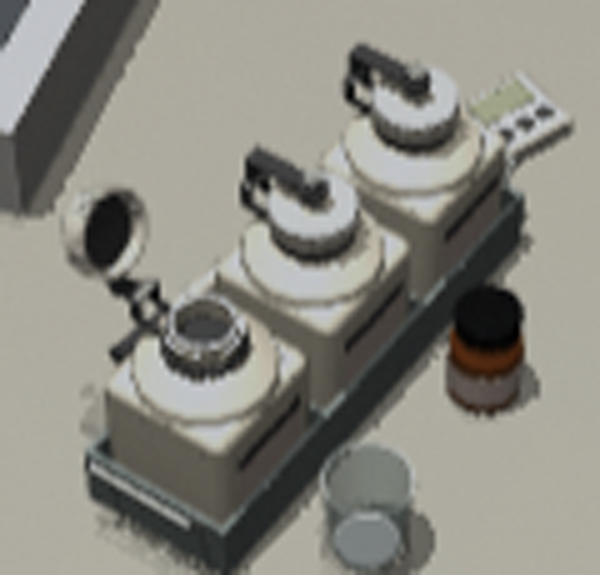

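Run:
```python
from h import *
np.set_printoptions(precision=4,suppress=True)
print("rim",tri((346.6,225.6),(296,194.4)),onz("scene",(346.6,225.6),.154),onz("side",(296,194.4),.154))
s1=((255,222),(338.5,144.3));s2=((301,219.5),(319,166.5))
for a,b in(s1,s2): print(tri(a,b),onz("scene",a,.181),onz("side",b,.181))
print("cap",tri((350,235),(276,176)))
```

```text
rim [0.5827 0.0634 0.1527] [0.5839 0.063 ] [0.5822 0.0643]
[ 0.5331 -0.1504  0.1792] [ 0.534 -0.151] [ 0.5328 -0.148 ]
[ 0.5542 -0.043   0.1773] [ 0.5575 -0.0439] [ 0.553  -0.0397]
cap [0.6491 0.0499 0.1918]
```

Emit:
jog_arm --targets '[[[-0.078,-0.046,-0.036,0,0,0,0],[-0.156,-0.092,-0.072,0,0,0,0],[-0.235,-0.139,-0.108,0,0,0,0],[-0.313,-0.185,-0.144,0,0,0,0],[-0.391,-0.231,-0.144,0,0,0,0]]]' --grip_force 10

```text
time_s: 1.02
ee_pos: [0.3456, 0.4662, 0.2661]
ee_rot: [[-0.935, 0.354, 0.003], [0.354, 0.935, 0.005], [-0.001, 0.005, -1.0]]
contact_force: [0.9, 1.6, 0.2]
width: 0.0644
grasp_force: 0.0
```

Emit:
jog_arm --targets '[[[-0.078,-0.046,-0.036,0,0,0,0],[-0.156,-0.092,-0.072,0,0,0,0],[-0.235,-0.139,-0.108,0,0,0,0],[-0.313,-0.185,-0.144,0,0,0,0],[-0.391,-0.231,-0.144,0,0,0,0]]]'

```text
time_s: 1.43
ee_pos: [0.4594, 0.3238, 0.3239]
ee_rot: [[-0.935, 0.354, 0.004], [0.354, 0.935, 0.004], [-0.003, 0.005, -1.0]]
contact_force: [1.3, 0.6, 0.8]
width: 0.0308
grasp_force: 0.0
```

Emit:
jog_arm --targets '[[[-0.078,-0.046,0,0,0,0,0],[-0.156,-0.092,0,0,0,0,0],[-0.235,-0.139,0,0,0,0,0],[-0.313,-0.185,0,0,0,0,0],[-0.391,-0.231,0,0,0,0,0]]]'

```text
time_s: 1.85
ee_pos: [0.5716, 0.1811, 0.3209]
ee_rot: [[-0.935, 0.354, 0.0], [0.354, 0.935, 0.0], [-0.0, 0.0, -1.0]]
contact_force: [-0.3, -0.6, -0.0]
width: 0.0011
grasp_force: 0.0
```

Emit:
jog_arm --targets '[[[-0.078,-0.046,0,0,0,-0.034,0],[-0.156,-0.092,0,0,0,-0.07,0],[-0.235,-0.139,0,0,0,-0.1,0],[-0.313,-0.185,0,0,0,-0.14,0],[-0.398,-0.229,0,0,0,-0.17,0]]]'

```text
time_s: 2.27
ee_pos: [0.6878, 0.0392, 0.3209]
ee_rot: [[-0.974, 0.225, -0.0], [0.225, 0.974, 0.0], [0.0, 0.0, -1.0]]
contact_force: [1.0, 0.1, 0.3]
width: 0.0003
grasp_force: 0.0
```

Run:
```python
from h import *
s=r.observe(); print({k:np.round(s[k],4).tolist() for k in("ee_pos","ee_rot","time_s","joint_positions")})
a=vision.grab_frame("side")[130:245,225:375]; b=vision.grab_frame("wrist")
a=cv2.resize(a,(522,400),interpolation=cv2.INTER_CUBIC); cv2.imwrite("pics/s2.png",np.hstack([a,b])[:, :,::-1][:,:800]) 
cv2.imwrite("pics/s2.png",cv2.resize(np.hstack([a,b])[:,:,::-1],(800,275)))
```

```text
{'ee_pos': [0.6878, 0.0392, 0.3209], 'ee_rot': [[-0.9744, 0.2248, -0.0], [0.2248, 0.9744, 0.0004], [0.0001, 0.0003, -1.0]], 'time_s': 2.2667, 'joint_positions': [-0.1583, 0.6099, 0.1169, 1.2266, -0.0696, 1.309, 1.2998]}
```

View pics/s2.png

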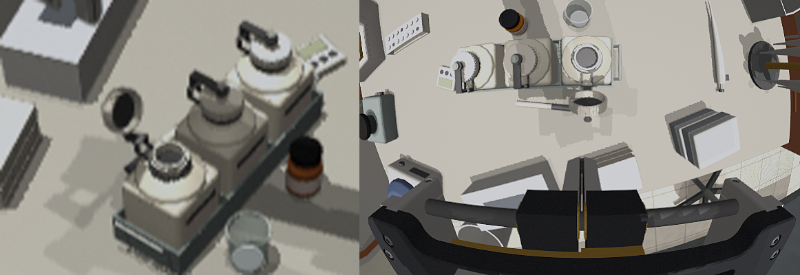

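The wrist view shows the open mouth at about composite pixel (587,57), with the cap and strap standing just behind it at (588,105). I'll check the rim position from this view.

```bash
cat >> h.py <<'E'
def wray(px,s):
    m=vision.camera_model("wrist"); f=200/np.tan(np.radians(m["vfov"]/2)); d=np.array(px)-[m["cx"],m["cy"]]; q=np.hypot(*d); th=q/f
    c=np.r_[d/q*np.sin(th),np.cos(th)]; T=np.array(m["tool_from_camera"]); R=np.array(s["ee_rot"])
    return R@T[:3,:3]@c, R@T[:3,3]+s["ee_pos"]
def wz(px,z,s):
    d,o=wray(px,s); return o+d*(z-o[2])/d[2]
E
python3 - <<'E'
from h import *
s=r.observe()
print(wz((330.6,82.8),.154,s))
o=models.outline_of("wrist","rim")
for x in o[:2]:
    ys,xs=np.nonzero(x["pixels"]); c=((xs.min()+xs.max())/2,(ys.min()+ys.max())/2); print(x["confidence"],c,wz(c,.154,s))
o=models.outline_of("wrist","cap")
for x in o[:2]:
    ys,xs=np.nonzero(x["pixels"]); print(x["confidence"],xs.min(),xs.max(),ys.min(),ys.max(),wz(((xs.min()+xs.max())/2,ys.min()),.214,s),wz(((xs.min()+xs.max())/2,ys.max()),.2,s))
E
```

```text
[0.58070852 0.06556502 0.154     ]
0.79 (np.float64(329.5), np.float64(83.0)) [0.5806476 0.0643445 0.154    ]
0.9 304 360 132 178 [0.63090313 0.05362536 0.214     ] [0.67577083 0.04336732 0.2       ]
```

Emit:
jog_arm --targets '[[[0,0,0.058,0,0,0,0],[0,0,0.116,0,0,0,0],[0,0,0.174,0,0,0,0],[0,0,0.232,0,0,0,0],[0,0,0.285,0,0,0,0]]]'

```text
time_s: 2.88
ee_pos: [0.686, 0.0434, 0.2058]
ee_rot: [[-0.975, 0.224, -0.001], [0.224, 0.975, 0.002], [0.001, 0.001, -1.0]]
contact_force: [-0.2, 0.4, 0.2]
width: 0.0009
grasp_force: 0.0
```

Emit:
jog_arm --targets '[[[0.026,0,-0.002,0,0,0,0],[0.052,0,-0.004,0,0,0,0],[0.078,0,-0.006,0,0,0,0],[0.104,0,-0.008,0,0,0,0],[0.13,0,-0.01,0,0,0,0]]]'

```text
time_s: 3.3
ee_pos: [0.6357, 0.0548, 0.2113]
ee_rot: [[-0.975, 0.224, 0.001], [0.224, 0.975, 0.001], [-0.001, 0.001, -1.0]]
contact_force: [0.8, 0.0, -0.9]
width: 0.0002
grasp_force: 0.3
```

Emit:
jog_arm --targets '[[[0.038,0,-0.005,0,0,0,0],[0.068,0,-0.005,0,0,0,0],[0.098,0,0.005,0,0,0,0],[0.125,0,0.02,0,0,0,0],[0.15,0,0.045,0,0,0,0]]]'

```text
time_s: 3.72
ee_pos: [0.5774, 0.0685, 0.194]
ee_rot: [[-0.975, 0.223, 0.002], [0.223, 0.975, 0.002], [-0.002, 0.002, -1.0]]
contact_force: [0.5, -1.1, -0.1]
width: 0.0006
grasp_force: 0.1
```

Run:
```python
from h import *
s=r.observe(); print({k:np.round(s[k],4).tolist() for k in("ee_pos","ee_rot","time_s","contact_force")})
a=vision.grab_frame("side")[130:245,225:375]; b=vision.grab_frame("wrist")
a=cv2.resize(a,(522,400),interpolation=cv2.INTER_CUBIC)
cv2.imwrite("pics/s3.png",cv2.resize(np.hstack([a,b])[:,:,::-1],(800,275)))
```

```text
{'ee_pos': [0.5774, 0.0685, 0.194], 'ee_rot': [[-0.9747, 0.2235, 0.0024], [0.2235, 0.9747, 0.0017], [-0.002, 0.0022, -1.0]], 'time_s': 3.7167, 'contact_force': [0.4578, -1.1146, -0.058]}
```

View pics/s3.png

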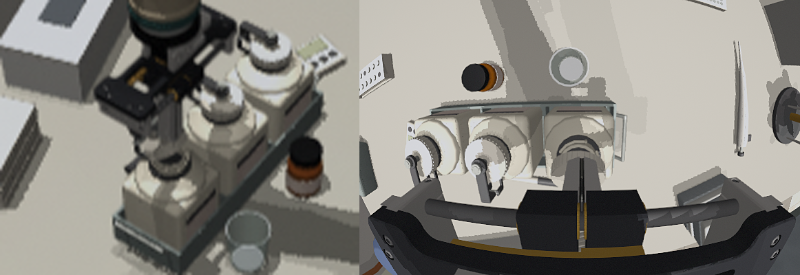

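The cap has tipped over and is near level under the fingertips at about (578,145). I'll press it the rest of the way down.

Emit:
jog_arm --targets '[[[0.012,0,0.02,0,0,0,0],[0.022,0,0.04,0,0,0,0],[0.028,0,0.055,0,0,0,0],[0.03,0,0.065,0,0,0,0],[0.03,0,0.07,0,0,0,0]]]'

```text
time_s: 4.23
ee_pos: [0.5659, 0.0686, 0.1637]
ee_rot: [[-0.974, 0.226, -0.001], [0.226, 0.974, -0.0], [0.001, -0.001, -1.0]]
contact_force: [0.7, -0.4, 0.3]
width: 0.0005
grasp_force: 0.2
```

Emit:
jog_arm --targets '[[[0,0,-0.06,0,0,0,0],[0,0,-0.12,0,0,0,0],[-0.02,0,-0.18,0,0,0,0.5],[-0.041,0,-0.225,0,0,0,1],[-0.041,0,-0.225,0,0,0,1]]]'

```text
time_s: 4.65
ee_pos: [0.5866, 0.0643, 0.2585]
ee_rot: [[-0.974, 0.227, 0.009], [0.228, 0.974, 0.001], [-0.009, 0.003, -1.0]]
contact_force: [0.4, 0.6, 0.3]
width: 0.0169
grasp_force: 0.0
```

Run:
```python
from h import *
s=r.observe(); print({k:np.round(s[k],4).tolist() for k in("ee_pos","ee_rot","time_s","contact_force","joint_positions")})
a=vision.grab_frame("side")[130:245,225:375]; b=vision.grab_frame("wrist")
a=cv2.resize(a,(522,400),interpolation=cv2.INTER_CUBIC)
cv2.imwrite("pics/s4.png",cv2.resize(np.hstack([a,b])[:,:,::-1],(800,275)))
for c in("wrist","side","scene"):
  if c=="scene": vision.grab_frame(c)
  for t in ["cap","stud_tip"]:
    o=models.look_for(c,t); print(c,t,[(np.round(x["xyz"],3).tolist(),round(x["confidence"],2)) for x in o[:3]])
```

```text
{'ee_pos': [0.5866, 0.0643, 0.2585], 'ee_rot': [[-0.9737, 0.2275, 0.0089], [0.2275, 0.9738, 0.0006], [-0.0086, 0.0026, -1.0]], 'time_s': 4.65, 'contact_force': [0.3771, 0.6187, 0.2824], 'joint_positions': [-0.2319, 0.4837, 0.1148, 1.6348, -0.0619, 1.0177, 1.2432]}
wrist cap [([0.582, 0.06, 0.161], 0.68)]
wrist stud_tip [([0.58, 0.066, 0.157], 0.73)]
side cap [([0.58, 0.073, 0.162], 0.49)]
side stud_tip [([0.575, 0.071, 0.159], 0.52)]
scene cap [([0.591, 0.057, 0.16], 0.54)]
scene stud_tip [([0.592, 0.062, 0.163], 0.82), ([0.517, -0.292, 0.016], 0.64), ([0.598, 0.056, 0.162], 0.22)]
```

View pics/s4.png

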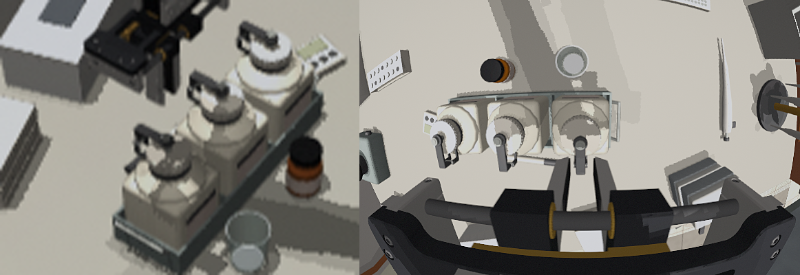

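The cap now lies over the mouth. Next I'll turn to the starting grip angle with the fingers open.

Emit:
jog_arm --targets '[[[0,0,0,0,0,-0.11,1],[0,0,0,0,0,-0.22,1],[0,0,0,0,0,-0.33,1],[0,0,0,0,0,-0.44,1],[0,0,0,0,0,-0.55,1]]]'

```text
time_s: 5.52
ee_pos: [0.5822, 0.065, 0.2543]
ee_rot: [[-0.978, -0.207, -0.001], [-0.207, 0.978, -0.0], [0.001, 0.0, -1.0]]
contact_force: [-0.9, -0.1, 0.4]
width: 0.0861
grasp_force: 0.0
```

Emit:
jog_arm --targets '[[[0,0,0,0,0,-0.14,1],[0,0,0,0,0,-0.28,1],[0,0,0,0,0,-0.42,1],[0,0,0,0,0,-0.56,1],[0,0,0,0,0,-0.56,1]]]'

```text
time_s: 5.93
ee_pos: [0.5822, 0.0648, 0.2543]
ee_rot: [[-0.798, -0.602, -0.001], [-0.602, 0.798, 0.0], [0.0, 0.001, -1.0]]
contact_force: [0.2, 0.1, 0.3]
width: 0.0939
grasp_force: 0.0
```

Run:
```python
from h import *
s=r.observe(); print({k:np.round(s[k],4).tolist() for k in("ee_pos","ee_rot","time_s","contact_force","joint_positions","width")})
R=np.array(s["ee_rot"]); print((R.T@(np.array([.582,.064,.20])-s["ee_pos"]))/.4)
```

```text
{'ee_pos': [0.5822, 0.0648, 0.2543], 'ee_rot': [[-0.7984, -0.6021, -0.0007], [-0.6021, 0.7984, 0.0002], [0.0004, 0.0006, -1.0]], 'time_s': 5.9333, 'contact_force': [0.159, 0.1398, 0.3184], 'joint_positions': [-0.0831, 0.4862, -0.1159, 1.6379, 0.063, 1.0218, 1.9983], 'width': 0.0939}
[ 0.00158441 -0.00140484  0.13577412]
```

Emit:
jog_arm --targets '[[[0,0,0.06,0,0,0,1],[0,0,0.12,0,0,0,1],[0,0,0.18,0,0,0,1],[0,0,0.24,0,0,0,1],[0,0,0.28,0,0,0,1]]]'

```text
time_s: 6.35
ee_pos: [0.5811, 0.0647, 0.1403]
ee_rot: [[-0.802, -0.597, -0.003], [-0.597, 0.802, -0.001], [0.003, 0.001, -1.0]]
contact_force: [-1.4, -0.1, 0.9]
width: 0.0939
grasp_force: 0.0
```

Emit:
jog_arm --targets '[[[0,0,0,0,0,0,0.55],[0,0,0,0,0,0,0.5],[0,0,0,0,0,0,0.4],[0,0,0,0,0,0,0.4],[0,0,0,0,0,0,0.4]]]' --grip_force 25

```text
time_s: 6.77
ee_pos: [0.5834, 0.0651, 0.144]
ee_rot: [[-0.8, -0.6, 0.002], [-0.6, 0.8, 0.0], [-0.002, -0.001, -1.0]]
contact_force: [-0.4, -0.0, 0.4]
width: 0.0644
grasp_force: 0.0
```

Emit:
jog_arm --targets '[[[0,0,0,0,0,0,0.4],[0,0,0,0,0,0,0.4],[0,0,0,0,0,0,0.4],[0,0,0,0,0,0,0.4],[0,0,0,0,0,0,0.4]]]'

```text
time_s: 7.18
ee_pos: [0.5845, 0.0632, 0.1437]
ee_rot: [[-0.801, -0.599, 0.004], [-0.599, 0.801, -0.002], [-0.003, -0.004, -1.0]]
contact_force: [3.3, -4.9, 0.3]
width: 0.0556
grasp_force: 25.0
```

Gripped on the cap (55.6 mm). I'll press lightly and turn clockwise.

Emit:
jog_arm --targets '[[[0,-0.007,0.004,0,0,0,0.4],[0,-0.007,0.008,0,0,0.14,0.4],[0,-0.007,0.008,0,0,0.29,0.4],[0,-0.007,0.008,0,0,0.44,0.4],[0,-0.007,0.008,0,0,0.59,0.4]]]'

```text
time_s: 7.6
ee_pos: [0.5846, 0.0632, 0.1406]
ee_rot: [[-0.985, -0.174, 0.001], [-0.174, 0.985, 0.001], [-0.002, 0.001, -1.0]]
contact_force: [-1.0, -0.2, 4.4]
width: 0.0552
grasp_force: 25.0
```

Emit:
jog_arm --targets '[[[0,0,0,0,0,0.15,0.4],[0,0,0,0,0,0.3,0.4],[0,0,0,0,0,0.45,0.4],[0,0,0,0,0,0.6,0.4],[0,0,0,0,0,0.7,0.4]]]'

```text
time_s: 8.02
ee_pos: [0.5848, 0.0628, 0.1403]
ee_rot: [[-0.931, 0.366, 0.002], [0.366, 0.931, 0.0], [-0.002, 0.001, -1.0]]
contact_force: [0.6, -1.4, 2.7]
width: 0.0556
grasp_force: 25.0
```

```bash
cat > st.py <<'E'
from h import *
s=r.observe(); R=np.array(s["ee_rot"]); a=np.degrees(np.arctan2(R[1,1],R[0,1]))+13.05
print("rel",round(a,1),{k:np.round(s[k],4).tolist() for k in("ee_pos","contact_force","wrist_torque","width","time_s")},"j7",round(s["joint_positions"][6],2),"Ftool",np.round(R.T@s["contact_force"],1))
E
python3 st.py
```

```text
rel 81.6 {'ee_pos': [0.5848, 0.0628, 0.1403], 'contact_force': [0.6148, -1.3821, 2.6715], 'wrist_torque': [-0.5446, -0.2795, 0.2271], 'width': 0.0556, 'time_s': 8.0167} j7 1.19 Ftool [-1.1 -1.1 -2.7]
```

Emit:
jog_arm --targets '[[[0,0,0.003,0,0,0.12,0.4],[0,0,0.005,0,0,0.24,0.4],[0,0,0.005,0,0,0.36,0.4],[0,0,0.005,0,0,0.48,0.4],[0,0,0.005,0,0,0.6,0.4]]]'

```text
time_s: 8.43
ee_pos: [0.5848, 0.0625, 0.1387]
ee_rot: [[-0.664, 0.748, 0.002], [0.748, 0.664, 0.0], [-0.001, 0.001, -1.0]]
contact_force: [-0.1, -2.6, 6.5]
width: 0.0553
grasp_force: 25.0
```

```bash
python3 st.py
```

```text
rel 54.7 {'ee_pos': [0.5848, 0.0625, 0.1387], 'contact_force': [-0.0527, -2.64, 6.4511], 'wrist_torque': [-0.6318, 0.0164, 0.4118], 'width': 0.0553, 'time_s': 8.4333} j7 0.83 Ftool [-1.9 -1.8 -6.5]
```

Emit:
jog_arm --targets '[[[0,0,0,0,0,0.1,0.4],[0,0,0,0,0,0.2,0.4],[0,0,0,0,0,0.3,0.4],[0,0,0,0,0,0.4,0.4],[0,0,0,0,0,0.5,0.4]]]'

```text
time_s: 8.85
ee_pos: [0.5846, 0.0622, 0.1381]
ee_rot: [[-0.329, 0.944, 0.001], [0.944, 0.329, -0.001], [-0.001, 0.001, -1.0]]
contact_force: [0.4, -3.5, 2.1]
width: 0.0555
grasp_force: 25.0
```

```bash
python3 st.py
```

```text
rel 32.3 {'ee_pos': [0.5846, 0.0622, 0.1381], 'contact_force': [0.3986, -3.4912, 2.0723], 'wrist_torque': [-1.0216, -0.0563, 0.5144], 'width': 0.0555, 'time_s': 8.85} j7 0.53 Ftool [-3.4 -0.8 -2.1]
```

Emit:
jog_arm --targets '[[[0,0,0,0,0,0,1],[0,0,0,0,0,0,1],[0,0,0,0,0,0,1],[0,0,0,0,0,0,1],[0,0,0,0,0,0,1]]]'

```text
time_s: 9.27
ee_pos: [0.5839, 0.0631, 0.1373]
ee_rot: [[-0.332, 0.943, -0.0], [0.943, 0.332, 0.001], [0.001, -0.0, -1.0]]
contact_force: [-1.2, -0.7, -1.0]
width: 0.0855
grasp_force: 0.0
```

```bash
python3 st.py
```

```text
rel 32.4 {'ee_pos': [0.5839, 0.0631, 0.1373], 'contact_force': [-1.247, -0.7405, -1.0095], 'wrist_torque': [-0.0431, 0.0439, 0.0062], 'width': 0.0855, 'time_s': 9.2667} j7 0.53 Ftool [-0.3 -1.4  1. ]
```

Emit:
jog_arm --targets '[[[0,0,-0.07,0,0,0,1],[0,0,-0.14,0,0,-0.1,1],[0,0,-0.2,0,0,-0.25,1],[0,0,-0.25,0,0,-0.4,1],[0,0,-0.25,0,0,-0.55,1]]]'

```text
time_s: 9.68
ee_pos: [0.5867, 0.0628, 0.2418]
ee_rot: [[-0.7, 0.714, 0.008], [0.714, 0.7, 0.001], [-0.004, 0.006, -1.0]]
contact_force: [0.5, -0.3, 0.3]
width: 0.094
grasp_force: 0.0
```

Emit:
jog_arm --targets '[[[0,0,0,0,0,-0.15,1],[0,0,0,0,0,-0.3,1],[0,0,0,0,0,-0.45,1],[0,0,0,0,0,-0.6,1],[0,0,0,0,0,-0.75,1]]]'

```text
time_s: 10.1
ee_pos: [0.5839, 0.0628, 0.2375]
ee_rot: [[-0.979, 0.205, -0.0], [0.205, 0.979, 0.0], [0.0, 0.0, -1.0]]
contact_force: [-0.8, 0.0, -0.0]
width: 0.0941
grasp_force: 0.0
```

```bash
python3 st.py
python3 - <<'E'
from h import *
a=vision.grab_frame("side")[140:220,255:355]; b=vision.grab_frame("wrist")[50:250,200:450]
c=vision.grab_frame("scene")[205:285,285:385]
f=lambda i,w:cv2.resize(i,(w,300),interpolation=cv2.INTER_CUBIC)
cv2.imwrite("pics/s5.png",np.hstack([f(a,250),f(b,290),f(c,250)])[:,:,::-1])
E
```

```text
rel 91.2 {'ee_pos': [0.5839, 0.0628, 0.2375], 'contact_force': [-0.7792, 0.0289, -0.0185], 'wrist_torque': [0.0461, -0.0109, 0.0126], 'width': 0.0941, 'time_s': 10.1} j7 1.33 Ftool [ 0.8 -0.1  0. ]
```

View pics/s5.png

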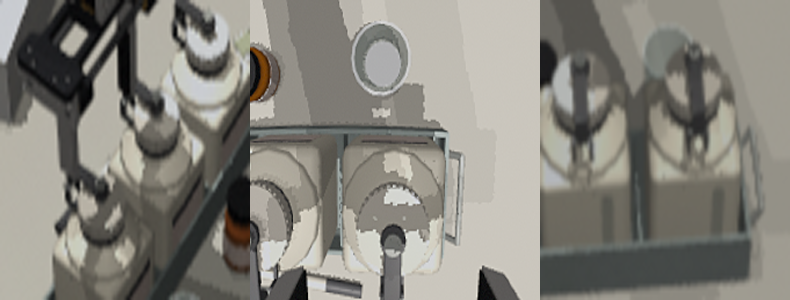

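The cap sits over the mouth like its neighbours, and torque climbed to about 0.5 N m during the stroke. I'll regrip more firmly to check whether it's tight.

Emit:
jog_arm --targets '[[[0,0,0.06,0,0,0,1],[0,0,0.12,0,0,0,1],[0,0,0.18,0,0,0,1],[0,0,0.235,0,0,0,1],[0,0,0.248,0,0,0,0.7]]]'

```text
time_s: 10.67
ee_pos: [0.5816, 0.0626, 0.135]
ee_rot: [[-0.977, 0.214, -0.006], [0.214, 0.977, -0.001], [0.006, -0.002, -1.0]]
contact_force: [-0.3, -0.1, 0.7]
width: 0.0901
grasp_force: 0.0
```

Emit:
jog_arm --targets '[[[0,0,0,0,0,0,0.4],[0,0,0,0,0,0,0.4],[0,0,0,0,0,0,0.4],[0,0,0,0,0,0,0.4],[0,0,0,0,0,0,0.4]]]' --grip_force 45

```text
time_s: 11.08
ee_pos: [0.5849, 0.0628, 0.1395]
ee_rot: [[-0.977, 0.211, 0.002], [0.211, 0.977, 0.0], [-0.002, 0.001, -1.0]]
contact_force: [0.5, -1.1, 0.2]
width: 0.0575
grasp_force: 0.0
```

Emit:
jog_arm --targets '[[[0,0,0,0,0,0,0.4],[0,0,0,0,0,0,0.4],[0,0,0,0,0,0,0.4],[0,0,0,0,0,0,0.4],[0,0,0,0,0,0,0.4]]]'

```text
time_s: 11.5
ee_pos: [0.5847, 0.0627, 0.1393]
ee_rot: [[-0.978, 0.211, 0.002], [0.211, 0.978, 0.0], [-0.002, 0.001, -1.0]]
contact_force: [-0.3, 0.1, 7.3]
width: 0.0554
grasp_force: 45.0
```

```bash
python3 st.py
```

```text
rel 90.9 {'ee_pos': [0.5847, 0.0627, 0.1393], 'contact_force': [-0.3397, 0.0542, 7.2675], 'wrist_torque': [0.007, 0.2235, 0.0485], 'width': 0.0554, 'time_s': 11.5} j7 1.35 Ftool [ 0.3 -0.  -7.3]
```

Emit:
jog_arm --targets '[[[0,0,0,0,0,0.06,0.4],[0,0,0,0,0,0.12,0.4],[0,0,0,0,0,0.18,0.4],[0,0,0,0,0,0.24,0.4],[0,0,0,0,0,0.24,0.4]]]'

```text
time_s: 11.92
ee_pos: [0.585, 0.0627, 0.1391]
ee_rot: [[-0.92, 0.391, 0.002], [0.391, 0.92, -0.0], [-0.002, 0.001, -1.0]]
contact_force: [-0.2, -0.2, 6.1]
width: 0.0555
grasp_force: 45.0
```

```bash
python3 st.py
```

```text
rel 80.0 {'ee_pos': [0.585, 0.0627, 0.1391], 'contact_force': [-0.2278, -0.2429, 6.1495], 'wrist_torque': [-0.0297, -0.0154, 0.0661], 'width': 0.0555, 'time_s': 11.9167} j7 1.2 Ftool [ 0.1 -0.3 -6.1]
```

Torque is only 0.07 N m, so it isn't tight yet. I'll keep turning under light pressure.

Emit:
jog_arm --targets '[[[0,0,0,0,0,0.12,0.4],[0,0,0,0,0,0.24,0.4],[0,0,0,0,0,0.36,0.4],[0,0,0,0,0,0.48,0.4],[0,0,0,0,0,0.55,0.4]]]'

```text
time_s: 12.33
ee_pos: [0.5838, 0.0634, 0.1371]
ee_rot: [[-0.67, 0.742, -0.001], [0.742, 0.67, 0.0], [0.001, -0.0, -1.0]]
contact_force: [2.4, 2.0, -34.6]
width: 0.0554
grasp_force: 45.0
```

```bash
python3 st.py
```

```text
rel 55.2 {'ee_pos': [0.5838, 0.0634, 0.1371], 'contact_force': [2.4015, 2.0492, -34.6307], 'wrist_torque': [0.4635, -0.3341, -0.0218], 'width': 0.0554, 'time_s': 12.3333} j7 0.87 Ftool [-0.1  3.2 34.6]
```

Emit:
jog_arm --targets '[[[0,0,0,0,0,0.12,0.4],[0,0,0,0,0,0.24,0.4],[0,0,0,0,0,0.36,0.4],[0,0,0,0,0,0.48,0.4],[0,0,0,0,0,0.5,0.4]]]'

```text
time_s: 12.75
ee_pos: [0.5842, 0.0634, 0.1375]
ee_rot: [[-0.337, 0.942, -0.0], [0.942, 0.337, 0.0], [0.0, -0.0, -1.0]]
contact_force: [2.9, 0.7, -13.0]
width: 0.055
grasp_force: 45.9
```

```bash
python3 st.py
```

```text
rel 32.7 {'ee_pos': [0.5842, 0.0634, 0.1375], 'contact_force': [2.9307, 0.7184, -13.0191], 'wrist_torque': [0.0811, -0.6339, 0.0501], 'width': 0.055, 'time_s': 12.75} j7 0.57 Ftool [-0.3  3.  13. ]
```

The tool is now being pulled down, so the threads have engaged. I'll release, turn back in place and take another stroke.

Emit:
jog_arm --targets '[[[0,0,0,0,0,0,1],[0,0,0,0,0,0,1],[0,0,0,0,0,0,1],[0,0,0,0,0,0,1],[0,0,0,0,0,0,1]]]'

```text
time_s: 13.17
ee_pos: [0.5841, 0.0625, 0.1385]
ee_rot: [[-0.339, 0.941, 0.0], [0.941, 0.339, 0.0], [0.0, 0.0, -1.0]]
contact_force: [0.2, -0.5, -0.5]
width: 0.0848
grasp_force: 0.0
```

Emit:
jog_arm --targets '[[[0,0,0,0,0,-0.15,1],[0,0,0,0,0,-0.3,1],[0,0,0,0,0,-0.45,1],[0,0,0,0,0,-0.6,1],[0,0,0,0,0,-0.75,1]]]'

```text
time_s: 13.58
ee_pos: [0.5841, 0.0625, 0.1384]
ee_rot: [[-0.808, 0.59, 0.0], [0.59, 0.808, 0.0], [-0.0, 0.0, -1.0]]
contact_force: [0.6, -0.7, 0.1]
width: 0.0938
grasp_force: 0.0
```

Emit:
jog_arm --targets '[[[0,0,0,0,0,-0.15,1],[0,0,0,0,0,-0.3,1],[0,0,0,0,0,-0.45,1],[0,0,0,0,0,-0.6,1],[0,0,0,0,0,-0.75,1]]]'

```text
time_s: 14.0
ee_pos: [0.5841, 0.0624, 0.1384]
ee_rot: [[-0.999, 0.042, 0.0], [0.042, 0.999, -0.0], [-0.0, -0.0, -1.0]]
contact_force: [0.2, -0.1, 0.4]
width: 0.094
grasp_force: 0.0
```

Emit:
jog_arm --targets '[[[0,0,0,0,0,-0.15,1],[0,0,0,0,0,-0.3,1],[0,0,0,0,0,-0.45,1],[0,0,0,0,0,-0.6,1],[0,0,0,0,0,-0.75,1]]]'

```text
time_s: 14.42
ee_pos: [0.5841, 0.0624, 0.1384]
ee_rot: [[-0.854, -0.521, 0.0], [-0.521, 0.854, -0.0], [-0.0, -0.0, -1.0]]
contact_force: [-1.0, -0.1, -1.0]
width: 0.0939
grasp_force: 0.0
```

```bash
python3 st.py
```

```text
rel 134.4 {'ee_pos': [0.5841, 0.0624, 0.1384], 'contact_force': [-1.0246, -0.1058, -0.964], 'wrist_torque': [0.0207, 0.0289, 0.0106], 'width': 0.0939, 'time_s': 14.4167} j7 1.94 Ftool [0.9 0.4 1. ]
```

Emit:
jog_arm --targets '[[[0,0,0,0,0,0,0.4],[0,0,0,0,0,0,0.4],[0,0,0,0,0,0,0.4],[0,0,0,0,0,0,0.4],[0,0,0,0,0,0,0.4]]]'

```text
time_s: 14.83
ee_pos: [0.5841, 0.0628, 0.1383]
ee_rot: [[-0.858, -0.514, -0.0], [-0.514, 0.858, -0.0], [0.0, -0.0, -1.0]]
contact_force: [0.9, 0.6, 0.1]
width: 0.064
grasp_force: 0.0
```

Emit:
jog_arm --targets '[[[0,0,0,0,0,0,0.4],[0,0,0,0,0,0,0.4],[0,0,0,0,0,0,0.4],[0,0,0.005,0,0,0.1,0.4],[0,0,0.005,0,0,0.2,0.4]]]'

```text
time_s: 15.25
ee_pos: [0.5844, 0.063, 0.137]
ee_rot: [[-0.927, -0.375, 0.001], [-0.375, 0.927, -0.0], [-0.001, -0.001, -1.0]]
contact_force: [-0.8, -1.8, 6.2]
width: 0.0549
grasp_force: 45.0
```

```bash
python3 st.py
```

```text
rel 125.1 {'ee_pos': [0.5844, 0.063, 0.137], 'contact_force': [-0.8216, -1.7887, 6.1524], 'wrist_torque': [0.285, 0.2437, 2.0244], 'width': 0.0549, 'time_s': 15.25} j7 1.81 Ftool [ 1.4 -1.4 -6.2]
```

Emit:
jog_arm --targets '[[[0,0,0,0,0,0.11,0.4],[0,0,0,0,0,0.22,0.4],[0,0,0,0,0,0.33,0.4],[0,0,0,0,0,0.44,0.4],[0,0,0,0,0,0.55,0.4]]]'

```text
time_s: 15.67
ee_pos: [0.5849, 0.0628, 0.1367]
ee_rot: [[-0.999, 0.047, 0.002], [0.047, 0.999, -0.001], [-0.002, -0.001, -1.0]]
contact_force: [12.8, -1.7, -7.1]
width: 0.0551
grasp_force: 45.0
```

```bash
python3 st.py
```

```text
rel 100.3 {'ee_pos': [0.5849, 0.0628, 0.1367], 'contact_force': [12.8466, -1.7005, -7.0962], 'wrist_torque': [-0.5191, -3.254, 0.845], 'width': 0.0551, 'time_s': 15.6667} j7 1.48 Ftool [-12.9  -1.1   7.1]
```

Torque reached 2 N m, which suggests the cap is at its stop. I'll let go, back off and check the cap height.

Emit:
jog_arm --targets '[[[0,0,0,0,0,0,1],[0,0,0,0,0,0,1],[0,0,0,0,0,0,1],[0,0,0,0,0,0,1],[0,0,0,0,0,0,1]]]'

```text
time_s: 16.08
ee_pos: [0.5838, 0.0626, 0.1362]
ee_rot: [[-0.999, 0.047, -0.001], [0.047, 0.999, 0.0], [0.001, 0.0, -1.0]]
contact_force: [-0.0, -0.1, -0.5]
width: 0.0849
grasp_force: 0.0
```

Emit:
jog_arm --targets '[[[0,0,-0.08,0,0,0,1],[0,0,-0.16,0,0,0,1],[0,0,-0.26,0,0,0,0.5],[0,0,-0.36,0,0,0,0],[0,0,-0.4,0,0,0,0]]]'

```text
time_s: 16.5
ee_pos: [0.5864, 0.0626, 0.3019]
ee_rot: [[-0.999, 0.048, 0.008], [0.048, 0.999, 0.001], [-0.008, 0.002, -1.0]]
contact_force: [0.2, 0.2, -0.6]
width: 0.0774
grasp_force: 0.0
```

Emit:
jog_arm --targets '[[[0.05,0,0,0,0,0,0],[0.1,0,0,0,0,0,0],[0.18,0,0,0,0,0,0],[0.26,0,0,0,0,0,0],[0.3,0,0,0,0,0,0]]]'

```text
time_s: 16.92
ee_pos: [0.4603, 0.0683, 0.2961]
ee_rot: [[-0.999, 0.047, -0.003], [0.047, 0.999, 0.0], [0.003, 0.0, -1.0]]
contact_force: [-0.8, 0.1, 0.1]
width: 0.0442
grasp_force: 0.0
```

```bash
python3 st.py
python3 - <<'E'
from h import *
a=vision.grab_frame("side")[130:230,245:365]
c=vision.grab_frame("scene")[200:260,235:375]
f=lambda i,w,h:cv2.resize(i,(w,h),interpolation=cv2.INTER_CUBIC)
cv2.imwrite("pics/s6s.png",f(a,600,500)[:,:,::-1]);cv2.imwrite("pics/s6c.png",f(c,700,300)[:,:,::-1])
z=np.zeros((300,800,3),np.uint8); z[:,:360]=f(a,360,300); z[:189,360:]=f(c,440,189)
cv2.imwrite("pics/s6.png",z[:,:,::-1])
rim=np.array([.584,.063]); 
for zz in(.181,.187): print(zz,[ (np.round((proj("side",[*(rim-k*.11*np.array([.226,.974])),zz if k==0 else .181])-[245,130])*3,1),np.round((proj("scene",[*(rim-k*.11*np.array([.226,.974])),zz if k==0 else .181])-[235,200])*3.143+[360,0],1)) for k in(0,1,2)])
E
```

```text
rel 100.4 {'ee_pos': [0.4603, 0.0683, 0.2961], 'contact_force': [-0.789, 0.1275, 0.0639], 'wrist_torque': [0.0663, 0.0254, -0.0143], 'width': 0.0442, 'time_s': 16.9167} j7 1.37 Ftool [ 0.8  0.1 -0.1]
0.181 [(array([150.8, 173.8]), array([712. ,  56.3])), (array([218. , 104.7]), array([567.7,  62.9])), (array([280.3,  40.4]), array([422.6,  69.5]))]
0.187 [(array([150.6, 169.8]), array([712.2,  50.8])), (array([218. , 104.7]), array([567.7,  62.9])), (array([280.3,  40.4]), array([422.6,  69.5]))]
```

View pics/s6.png

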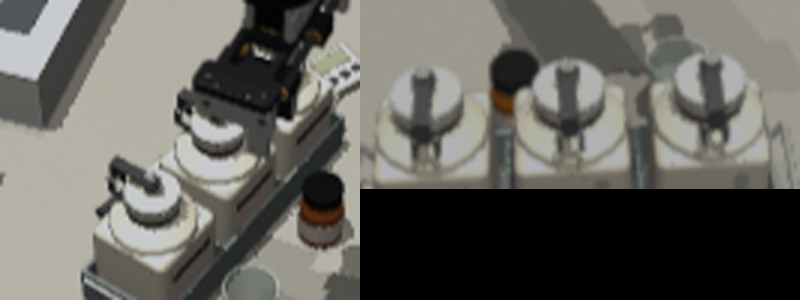

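Seen from the scene camera, the open bottle's stud at (711,60) lines up with the seated ones at (424,72) and (569,66), so the cap is down. I'll do one short regrip to confirm it's tight.

Emit:
jog_arm --targets '[[[-0.06,0,0,0,0,0,1],[-0.12,0,0,0,0,0,1],[-0.18,0,0,0,0,0,1],[-0.26,0,0,0,0,0,1],[-0.3,0,0,0,0,0,1]]]'

```text
time_s: 17.43
ee_pos: [0.5883, 0.0621, 0.2959]
ee_rot: [[-0.999, 0.048, 0.003], [0.048, 0.999, -0.0], [-0.003, -0.0, -1.0]]
contact_force: [-0.5, -0.0, 0.1]
width: 0.0659
grasp_force: 0.0
```

Emit:
jog_arm --targets '[[[0,0,0.06,0,0,0,1],[0,0,0.12,0,0,0,1],[0,0,0.18,0,0,0,1],[0,0,0.24,0,0,0,1],[0,0,0.24,0,0,0,1]]]'

```text
time_s: 17.85
ee_pos: [0.5819, 0.0621, 0.1955]
ee_rot: [[-0.999, 0.048, -0.008], [0.048, 0.999, -0.001], [0.008, -0.002, -1.0]]
contact_force: [-0.4, 0.1, -1.1]
width: 0.0936
grasp_force: 0.0
```

Emit:
jog_arm --targets '[[[0,0,0.04,0,0,0,1],[0,0,0.08,0,0,0,1],[0,0,0.12,0,0,0,1],[0,0,0.155,0,0,0,1],[0,0,0.155,0,0,0,0.8]]]'

```text
time_s: 18.27
ee_pos: [0.5837, 0.0624, 0.1367]
ee_rot: [[-0.999, 0.048, -0.003], [0.048, 0.999, -0.0], [0.003, -0.001, -1.0]]
contact_force: [-0.5, -0.3, -0.2]
width: 0.0901
grasp_force: 0.0
```

Emit:
jog_arm --targets '[[[0,0,0,0,0,0,0.4],[0,0,0,0,0,0,0.4],[0,0,0,0,0,0,0.4],[0,0,0,0,0,0,0.4],[0,0,0,0,0,0,0.4]]]'

```text
time_s: 18.68
ee_pos: [0.5846, 0.0628, 0.1391]
ee_rot: [[-0.999, 0.048, 0.001], [0.048, 0.999, 0.0], [-0.001, 0.0, -1.0]]
contact_force: [-0.1, -0.9, 0.2]
width: 0.0573
grasp_force: 0.0
```

Emit:
jog_arm --targets '[[[0,0,0,0,0,0,0.4],[0,0,0,0,0,0,0.4],[0,0,0,0,0,0,0.4],[0,0,0,0,0,0,0.4],[0,0,0,0,0,0,0.4]]]'

```text
time_s: 19.1
ee_pos: [0.5846, 0.0629, 0.139]
ee_rot: [[-0.999, 0.048, 0.001], [0.048, 0.999, 0.0], [-0.001, 0.0, -1.0]]
contact_force: [-0.8, -0.2, 5.2]
width: 0.0549
grasp_force: 45.0
```

```bash
python3 st.py
```

```text
rel 100.3 {'ee_pos': [0.5846, 0.0629, 0.139], 'contact_force': [-0.8284, -0.2129, 5.2266], 'wrist_torque': [0.0766, 0.109, -0.0026], 'width': 0.0549, 'time_s': 19.1} j7 1.48 Ftool [ 0.8 -0.2 -5.2]
```

Emit:
jog_arm --targets '[[[0,0,0,0,0,0.04,0.4],[0,0,0,0,0,0.08,0.4],[0,0,0,0,0,0.12,0.4],[0,0,0,0,0,0.12,0.4],[0,0,0,0,0,0.12,0.4]]]'

```text
time_s: 19.52
ee_pos: [0.5846, 0.0629, 0.139]
ee_rot: [[-0.991, 0.137, 0.001], [0.137, 0.991, -0.001], [-0.001, -0.0, -1.0]]
contact_force: [-1.0, -0.5, 5.7]
width: 0.0551
grasp_force: 45.0
```

```bash
python3 st.py
```

```text
rel 95.2 {'ee_pos': [0.5846, 0.0629, 0.139], 'contact_force': [-1.0496, -0.4846, 5.6714], 'wrist_torque': [0.0052, 0.0823, 1.0421], 'width': 0.0551, 'time_s': 19.5167} j7 1.41 Ftool [ 1.  -0.6 -5.7]
```

It's tight: 1.0 N m after 5° of turn. I'll release, withdraw and hand in.

Emit:
jog_arm --targets '[[[0,0,0,0,0,0,1],[0,0,0,0,0,0,1],[0,0,0,0,0,0,1],[0,0,0,0,0,0,1],[0,0,0,0,0,0,1]]]'

```text
time_s: 19.93
ee_pos: [0.5839, 0.0626, 0.138]
ee_rot: [[-0.99, 0.142, -0.001], [0.142, 0.99, -0.0], [0.001, -0.0, -1.0]]
contact_force: [0.5, -0.4, -0.9]
width: 0.0849
grasp_force: 0.0
```

Emit:
jog_arm --targets '[[[0,0,-0.06,0,0,0,1],[0,0,-0.12,0,0,0,1],[0,0,-0.2,0,0,0,1],[0,0,-0.28,0,0,0,1],[0,0,-0.3,0,0,0,1]]]'

```text
time_s: 20.35
ee_pos: [0.5868, 0.0626, 0.2632]
ee_rot: [[-0.99, 0.142, 0.008], [0.142, 0.99, 0.001], [-0.008, 0.002, -1.0]]
contact_force: [0.3, 0.6, 0.1]
width: 0.0939
grasp_force: 0.0
```

```bash
python3 st.py; python3 -c "
from rig import workorder
print(workorder.finish_job())"
```

```text
rel 94.9 {'ee_pos': [0.5868, 0.0626, 0.2632], 'contact_force': [0.2896, 0.5775, 0.143], 'wrist_torque': [0.0142, -0.0323, -0.0038], 'width': 0.0939, 'time_s': 20.35} j7 1.38 Ftool [-0.2  0.6 -0.1]
the job is handed in; nothing more can be done
None
```

I swung the cap onto the open bottle and screwed it down tight (about 1 N m at the last check, hand-tight being 0.4). I then withdrew the gripper and handed the job in at about 20 s; the hand-in returned no verdict.

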